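Load the detergent cartridge into the dosing dock and clamp it home

TASK

Set the white detergent cartridge upright into the cradle of the dosing dock, its spout in the notched end, then swing the dock's hinged clamp over it and press the clamp fully closed so that the cartridge is driven home and stays there. Leave the other things on the machine top where they are.

Things in the scene. Friction and masses are not known exactly. Their poses are not given: they have to be found in the camera images.
- cart_center (a point): Centre (half-way up) of the loose cartridge: an upright white plastic block 110 mm long (its x) by 50 mm wide (its y) by 70 mm high (its z), about 0.15 kg, standing on the table. On its -x end a round spout, 24 mm diameter, sticks out 20 mm, its axis 20 mm above the underside. Grip it across the 50 mm width.
- cradle (a point): Where the centre of the cartridge's underside lies when fully home in the grey dock (fixed, stands differently each time): 14 mm above the table, axes of the dock. The cradle is an open-topped pocket, 116 mm along x by 56 mm along y, walls 40 mm above the table, lead-in lips up to 46 mm on all but the -x end; the long walls are left out over the middle 60 mm for the fingers. Cartridge axes go parallel to these, spout to -x.
- notch (a point): Middle of the notch in the cradle's -x end wall, 62 mm from the cradle's centre, 18 mm above the table (the notch's floor); 34 mm wide, open at the top, for the spout.
- seat_top (a point): Centre of the sprung seat that forms the cradle's floor, as it is when not pressed: 26 mm above the table. The cartridge set in the pocket rests on it, 12 mm above home; pressing it down takes 1 to 6 N and it springs back unless the clamp is closed over it. (This point does not follow the seat down.)
- clamp (a joint): Angle (rad) of the dock's steel clamp arm: 0 = fully closed (level, at its stop), 1.57 = upright, 2.0 = leaning back at its stop. It starts open. The hinge is stiff and the arm stays where it is left; closing takes 3 to 8 N at the handle. A rubber pad under the arm, 110 mm from the hinge, meets the cartridge's top at about 0.11 rad and drives it down 12 mm.
- clamp_hinge (a point): Hinge axis of the clamp: fixed on the dock 110 mm to the +x side of the cradle's centre and 97 mm above the table; axes of the dock, the hinge axis is y. The arm is a bar 36 mm wide, 10 mm thick, between two posts 72 mm wide overall.
- clamp_handle (a point): Middle of the clamp's handle: a black round cross bar, 16 mm diameter, 88 mm long along y, at the arm's free end, 195 mm from the hinge axis. Closed, it lies 85 mm to the -x side of the cradle's centre, 97 mm above the table; upright, straight above the hinge, 292 mm above the table. Its +z points away from the arm's cartridge side (up when closed).
- bottle_mid (a point): Bystander: centre of a tall bottle, 74 mm diameter, 210 mm high.
- jar_mid (a point): Bystander: centre of a wide jar, 80 mm diameter, 100 mm high.
- soapbox_mid (a point): Bystander: centre of a cardboard box, 60 x 100 x 120 mm high.
- cup_mid (a point): Bystander: centre of an open dosing cup, 68 mm diameter, 70 mm high.
- brush_mid (a point): Bystander: middle of a scrubbing brush lying flat, about 200 mm long.
- pegbin_mid (a point): Bystander: centre of a low open bin, 130 x 100 x 60 mm high.
- tin_mid (a point): Bystander: centre of a round tin, 64 mm diameter, 110 mm high.
There are look-alikes about, which are no part of the job. What is shaped like the part that bears cart_center but pink or yellow is not meant.

How it is judged:
On the way:
1. the cartridge sits upright in the cradle the right way round (within 6 mm), clamp still open (horizontal distance between cart_center and cradle below 0.006 m and z of cart_center in the frame of cradle below 0.051 m and angle between cart_center's own z axis and vertical below 0.1 rad and value of joint clamp above 0.2 rad), for 0.2 s.
At the end, for the whole second after the job is handed in: The clamp is closed (below 0.04 rad) and holds the cartridge home: its centre within 6 mm of the cradle's centre seen from above, no more than 5 mm above fully home, tilted under 0.1 rad; every bystander is within 40 mm of where it started (value of joint clamp below 0.04 rad and horizontal distance between cart_center and cradle below 0.006 m and z of cart_center in the frame of cradle below 0.04 m and angle between cart_center's own z axis and vertical below 0.1 rad and distance of each of bottle_mid, jar_mid, soapbox_mid, cup_mid, brush_mid, pegbin_mid, tin_mid from where it was at the start of the episode below 0.04 m); the robot touches nothing.
It fails at once if the cartridge was tipped over (angle between cart_center's own z axis and vertical above 0.8 rad).
It also fails if it takes over 72 s, if anything falls off the work surface, if the arm or the gripper's body presses on something with over 40 N, if the wrist force passes 120 N, or if a joint passes its speed limit or range.

ROBOT

A 7-joint arm with a two-finger parallel gripper is mounted at the origin on the work surface. World frame = base frame: x ahead of the robot, y to its left, z up, the work surface at z = 0. Lengths are in m, angles in rad, forces in N, time in s.
With the tool pointing down it reaches from about 0.4 to 0.9 m from the base axis. Payload 5.5 kg.
Tool frame: the origin (TCP) lies midway between the tips of the shut fingers; the grasp point (between the pads) lies 19 mm behind it (manip.grip_depth is the distance from the TCP to the grasp point, in m); z points along the fingers, y is the line along which they close (so a half turn about z gives the same grasp; the last joint's range is limited). The gripper opens to 92 mm and grips with 3 to 60 N. Pads are 19 mm wide; open, the fingers measure 130 mm over their backs; the gripper's body (75 mm by 190 mm) begins 47 mm behind the grasp point.
Start: joints at [-0.878, 0.501, -0.427, 1.55, 0.221, 1.138, -0.21], TCP at [0.271, 0.591, 0.227] pointing down, gripper open.
Joint ranges: [-2.88, 2.88], [-0.31, 2.03], [-1.54, 1.56], [0.2, 2.42], [-1.41, 4.55], [0.19, 2.02], [-2.57, 2.57]. Speed limits (rad/s): [2.57, 2.57, 3.14, 3.14, 3.14, 3.14, 3.14].

INTERFACE

Orientations are given as a unit quaternion [x, y, z, w].
In Python, from bench import manip, effector, viewer gives the robot as it stands. Calls block until the motion is done:
- manip.move_pose(position, orientation): joint-space move of the TCP to a pose.
- manip.servo_line(position, ori=None, vel=0.15): straight line of the TCP; ori=None keeps the orientation; vel is the mean speed in m/s.
- manip.movej(angles): joint-space move.
- effector.open_jaws() and effector.close(f_grip=None): open the fingers fully, or close them until they stop; f_grip is the grip in N (None keeps the last).
- manip.sleep(seconds).
- manip.solve_ik(position, orientation): joint angles nearest the present ones, or None.
- viewer.get_image(name): name is "scene" or "top" or "wrist"; returns the picture (420x560x3 uint8, red, green, blue); there is no depth.
- viewer.get_calibration(name): a dict with "vfov" (degrees; the focal length in pixels is half the picture's height over the tangent of half this angle, whatever the lens; pixels are square), "cx", "cy" (the principal point, pixels), "eye" and "attitude" of the camera in the world. Camera axes: x right, y down, z forward; pixel columns grow to the right and rows downward; lengths in m; the calibration is good to about 2 mm. The wrist camera is an equidistant fisheye: a pixel r from the principal point sees the ray r / f radians off the axis. A picture is of the moment at which its call begins: read the wrist's pose just before it. get_calibration takes no time and is no camera call; for the wrist camera it gives the pose at the moment of the call.
A pose or a line that the arm cannot do raises manip.PlanningError and nothing moves.
- manip.hand_in(): hands the job in; it is judged then, once.
Readings, each from a call of its own:
- manip.current_clock(): time.
- manip.current_q(): joint angles.
- manip.current_joint_velocities(): joint speeds.
- manip.current_tau(): joint torques, N m.
- manip.current_tool_pos(): TCP position.
- manip.current_tcp_rot(): TCP orientation.
- manip.current_force(): force on the tool from outside, world axes, zero at the start.
- manip.current_wrist_torque(): the same for the moment, N m.
- manip.current_finger_gap(): finger opening in m.
- manip.current_gripper_force(): force on a finger pad.
Only numpy, scipy, OpenCV 4.12 (cv2) and the standard library are available. Lean on these libraries where they do the work, as an engineer would, in place of code of your own. Each camera call takes 0.05 s, during which the arm holds its last target. There are 200 camera calls.

## Working session

There is one attempt and no reset: what is moved stays moved. The work goes in short steps, each a Python script; the robot and the scene stay as the last script left them, time stands still between calls to the robot, and variables do not carry over. Pictures are saved under pics/ and viewed, at most 10 in all, crops included, and the job is handed in when it is done.

```bash
mkdir -p pics; ls
python3 - <<'E'
from bench import manip, effector, viewer
import cv2
for n in ("scene","top","wrist"):
    im=viewer.get_image(n); c=viewer.get_calibration(n); print(n,c)
    cv2.imwrite(f"pics/{n}0.png",im[:,:,::-1])
print(manip.current_clock(),manip.current_tcp_rot())
E
```

```text
pics
scene {'vfov': 52.391316847439256, 'cx': 278.5557238408578, 'cy': 217.67008721876167, 'eye': array([0.92559851, 0.5540855 , 1.24867263]), 'attitude': array([ 0.28434934,  0.92318654, -0.24619367, -0.07912485])}
top {'vfov': 46.249906644163374, 'cx': 288.7457005549945, 'cy': 215.55030664401477, 'eye': array([0.20896876, 0.02256706, 1.62105732]), 'attitude': array([-0.68627101,  0.71928243, -0.07576256,  0.07697352])}
wrist {'vfov': 65.70646984690485, 'cx': 284.966440614295, 'cy': 209.24988822706604, 'eye': array([0.21194033, 0.61766417, 0.3843664 ]), 'attitude': array([0.83508334, 0.53621344, 0.06581   , 0.10382679])}
0.15 [ 2.13237058e-01  9.77000233e-01 -6.84222660e-04 -1.84325474e-04]
```

View pics/scene0.png

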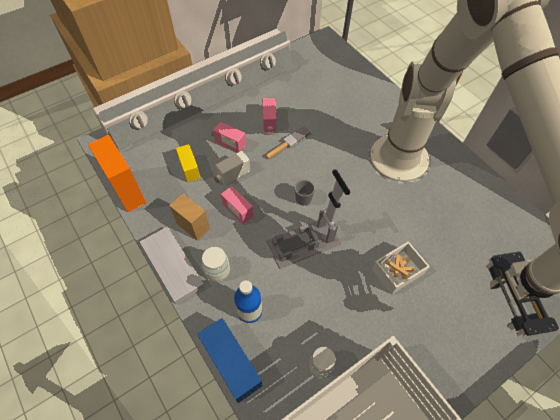

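View pics/top0.png

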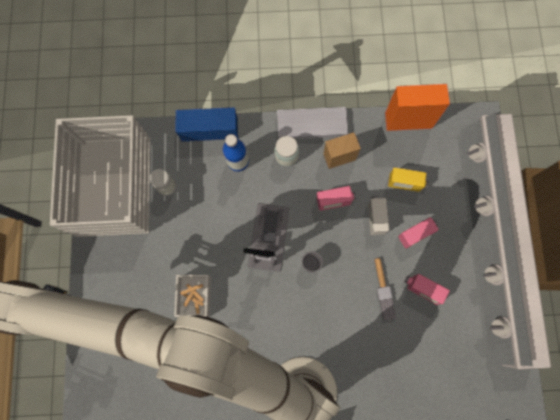

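Scene: candidates for the cartridge are a white/grey block at scene (232,165) = top (380,215), pink blocks at scene (229,137), (269,115), (237,205), and a yellow one at (188,163). The lavender slab at (168,263) is too big. I choose the white block. The dock is at scene (305,240) / top (267,235), with the handle at scene (340,185) / top (259,252).

```bash
cat > h.py <<'E'
import numpy as np, cv2
from scipy.spatial.transform import Rotation as R
from bench import manip, effector, viewer
def ray(cal,px,fish=False):
    f=210/np.tan(np.radians(cal['vfov'])/2)
    d=np.array([px[0]-cal['cx'],px[1]-cal['cy']])/f
    if fish:
        r=np.linalg.norm(d); v=np.r_[d/max(r,1e-9)*np.sin(r),np.cos(r)]
    else: v=np.r_[d,1]; v/=np.linalg.norm(v)
    return np.array(cal['eye']),R.from_quat(cal['attitude']).apply(v)
def onz(cal,px,z,fish=False):
    e,d=ray(cal,px,fish); return e+d*(z-e[2])/d[2]
def tri(rays):
    A=sum(np.eye(3)-np.outer(d,d) for e,d in rays); b=sum((np.eye(3)-np.outer(d,d))@e for e,d in rays)
    p=np.linalg.solve(A,b); return p,[np.linalg.norm(np.cross(p-e,d)) for e,d in rays]
def down(yaw):  # tool z down, tool y axis at angle yaw from world x
    y=np.array([np.cos(yaw),np.sin(yaw),0]);z=np.array([0,0,-1.]);x=np.cross(y,z)
    return R.from_matrix(np.c_[x,y,z]).as_quat()
E
python3 - <<'E'
from h import *
a=cv2.imread('pics/scene0.png');b=cv2.imread('pics/top0.png')
s=lambda im,x,y,w,h,k:cv2.resize(im[y:y+h,x:x+w],None,fx=k,fy=k,interpolation=cv2.INTER_CUBIC)
m=np.vstack([np.hstack([s(a,205,135,57,57,7)[:300,:400],s(b,352,187,57,57,7)[:300,:400]]),np.hstack([s(a,262,165,100,100,3)[:,:300],np.zeros((300,100,3),np.uint8),s(b,235,195,75,75,4)[:300],np.zeros((300,100,3),np.uint8)])[:, :800]])
cv2.imwrite('pics/m1.png',m);print(m.shape)
cs,ct=viewer.get_calibration('scene'),viewer.get_calibration('top')
for n,p,q in [('cart',(232,165),(380,215)),('handle',(340,184),(259,252)),('seat',(293,243),(272,220)),('jar',(215,250),(287,145)),('pink',(237,203),(335,197)),('cup',(304,185),(311,261))]:
    print(n,*tri([ray(cs,p),ray(ct,q)]))
E
```

```text
Traceback (most recent call last):
ValueError: all the input array dimensions except for the concatenation axis must match exactly, but along dimension 1, the array at index 0 has size 798 and the array at index 1 has size 800
```

Run:
```python
from h import *
a=cv2.imread('pics/scene0.png');b=cv2.imread('pics/top0.png')
s=lambda im,x,y,w:cv2.resize(im[y:y+w*3//4,x:x+w],(400,300),interpolation=cv2.INTER_CUBIC)
m=np.vstack([np.hstack([s(a,205,145,56),s(b,352,194,56)]),np.hstack([s(a,256,166,120),s(b,225,195,100)])])
cv2.imwrite('pics/m1.png',m)
cs,ct=viewer.get_calibration('scene'),viewer.get_calibration('top')
for n,p,q in [('cart',(232,165),(380,215)),('handle',(340,184),(259,252)),('seat',(293,243),(272,220)),('jar',(215,250),(287,145)),('pink',(237,203),(335,197)),('cup',(304,185),(311,261))]:
    print(n,*tri([ray(cs,p),ray(ct,q)]))
```

```text
cart [ 0.54302606 -0.28172922  0.04561221] [np.float64(0.00016396375772945404), np.float64(0.00016396375772941775)]
handle [0.40563032 0.10368115 0.28078698] [np.float64(0.0008397881147461423), np.float64(0.0008397881147461273)]
seat [0.54197968 0.0774191  0.03352943] [np.float64(0.005659773151983376), np.float64(0.005659773151983159)]
jar [0.76894374 0.01180284 0.13000444] [np.float64(0.000778867695416749), np.float64(0.0007788676954167833)]
pink [ 0.61071239 -0.13842373  0.04569575] [np.float64(2.224637567962876e-05), np.float64(2.224637567962241e-05)]
cup [ 0.39996116 -0.04837529  0.08556249] [np.float64(0.0036318203109956403), np.float64(0.0036318203109955887)]
```

View pics/m1.png

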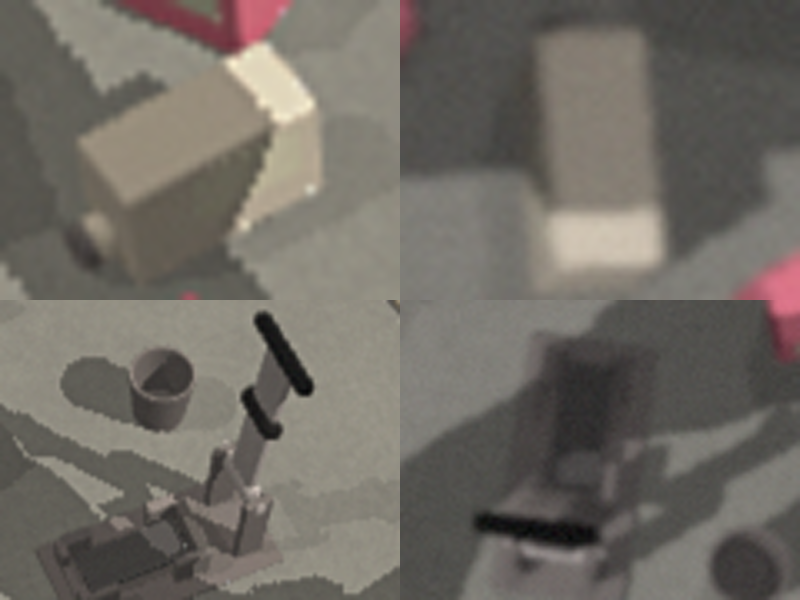

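The crop confirms an upright white block. Its spout is at scene (218,178), pointing toward world +x. The dock's hinge is on the robot side with the clamp leaning back, so the notch also faces +x. Next I'll get rough poses and look closer with the wrist camera.

Run:
```python
from h import *
cs,ct=viewer.get_calibration('scene'),viewer.get_calibration('top')
S=lambda x,y:(205+x/7.143,145+y/7.143); T=lambda x,y:(352+(x-400)/7.143,194+y/7.143)
P=[]
for s,t in [((78,142),(640,28)),((125,207),(537,28)),((317,100),(548,268)),((265,42),(663,268))]:
    p,e=tri([ray(cs,S(*s)),ray(ct,T(*t))]); P.append(p); print(p.round(3),onz(cs,S(*s),.07).round(3),onz(ct,T(*t),.07).round(3))
print(np.mean(P,0))
D=lambda x,y:(256+x/3.333,166+(y-300)/3.333); E=lambda x,y:(225+(x-400)/4,195+(y-300)/4)
for n,s,t in [('hL',(262,320),(597,535)),('hR',(305,387),(482,522)),]: print(n,tri([ray(cs,D(*s)),ray(ct,E(*t))]))
for n,s in [('bottle',(249,318)),('jar',(215,275)),('box',(195,235))]: print(n,onz(cs,s,0).round(3))
tp=R.from_quat(manip.current_tcp_rot()); w=viewer.get_calibration('wrist')
print('cam in tool',tp.inv().apply(w['eye']-manip.current_tool_pos()),(tp.inv()*R.from_quat(w['attitude'])).as_matrix().round(3))
y=np.pi/2
manip.servo_line(np.array([.271,.591,.42]),vel=.3)
for yaw in (1.57,-1.57): print(yaw,[manip.solve_ik(np.array(p),down(yaw)) for p in ([.6,.07,.42],[.543,-.28,.06],[.55,.08,.1],[.38,.1,.28])])
print(manip.current_clock())
```

```text
[ 0.595 -0.301  0.064] [ 0.596 -0.296  0.07 ] [ 0.594 -0.3    0.07 ]
[ 0.596 -0.253  0.066] [ 0.597 -0.251  0.07 ] [ 0.596 -0.253  0.07 ]
[ 0.486 -0.251  0.071] [ 0.488 -0.253  0.07 ] [ 0.485 -0.249  0.07 ]
[ 0.485 -0.304  0.06 ] [ 0.49  -0.298  0.07 ] [ 0.482 -0.3    0.07 ]
[ 0.54070448 -0.27719092  0.06524839]
hL (array([0.39670773, 0.0637544 , 0.28530049]), [np.float64(0.0015374375147609593), np.float64(0.0015374375147609992)])
hR (array([0.41015408, 0.13986103, 0.2897593 ]), [np.float64(0.0008058972669621977), np.float64(0.0008058972669623082)])
bottle [0.78  0.199 0.   ]
jar [0.795 0.023 0.   ]
box [ 0.778 -0.136  0.   ]
cam in tool [ 6.47588415e-02  7.71967185e-05 -1.58432434e-01] [[ 0.    -0.97  -0.244]
 [ 1.     0.     0.   ]
 [ 0.    -0.244  0.97 ]]
1.57 [array([-0.04794065,  0.27588895, -0.14683679,  1.40182588,  0.04008241,
        1.46678359,  1.37653656]), array([ 0.25713899,  0.60992294,  0.23304862,  1.78647572, -0.19174571,
        0.76723833,  2.15814363]), array([-0.04844143,  0.46851207, -0.18029363,  1.89809197,  0.11482862,
        0.78484437,  1.27891904]), array([-0.17803767, -0.05613908, -0.14151569,  2.08353012, -0.00881962,
        1.11365698,  1.25455954])]
-1.57 [array([-0.26844064,  0.27071381,  0.14016376,  1.41013874, -0.03758546,
        1.46334426, -1.6992858 ]), array([-0.07595921,  0.71515117,  0.70300768,  1.79815896, -0.59765479,
        0.85321263, -0.65591728]), array([-0.29106611,  0.46304451,  0.12282468,  1.90679117, -0.07818585,
        0.77630167, -1.69522296]), array([-0.37605345, -0.06193422,  0.0482182 ,  2.08908912,  0.00332352,
        1.11436814, -1.89939239])]
0.9417
```

```bash
cat >> h.py <<'E'
import json
def snap(name):
    c=viewer.get_calibration('wrist'); im=viewer.get_image('wrist')
    cv2.imwrite(f'pics/{name}.png',im[:,:,::-1]); json.dump({k:np.array(v).tolist() for k,v in c.items()},open(f'pics/{name}.json','w'))
def cal(name): return json.load(open(f'pics/{name}.json'))
E
python3 - <<'E'
from h import *
q=down(np.radians(-100))
manip.move_pose(np.array([.58,.07,.42]),q)
manip.servo_line(np.array([.59,.11,.32]),vel=.25); snap('d1')
manip.servo_line(np.array([.60,.01,.32]),vel=.25); snap('d2')
q=down(np.radians(-90))
manip.move_pose(np.array([.54,-.24,.30]),q)
manip.servo_line(np.array([.54,-.24,.24]),vel=.25); snap('c1')
manip.servo_line(np.array([.54,-.32,.24]),vel=.25); snap('c2')
print(manip.current_clock())
m=np.vstack([np.hstack([cv2.imread(f'pics/{n}.png') for n in r]) for r in (('d1','d2'),('c1','c2'))])
cv2.imwrite('pics/m2.png',cv2.resize(m,(800,600),interpolation=cv2.INTER_AREA))
E
```

```text
6.3083
```

View pics/m2.png

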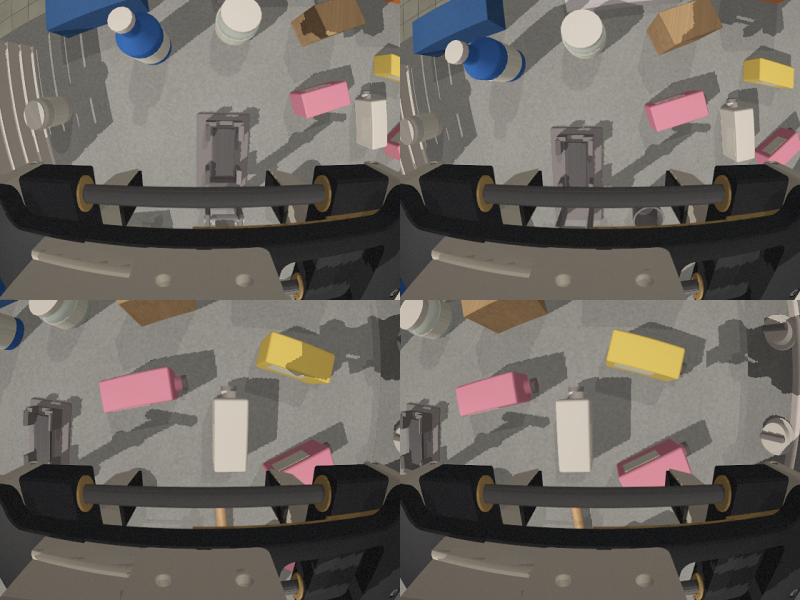

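The wrist views d1/d2 show the dock, with the cradle at about (222,150) and (577,160) in the mosaic. c1/c2 show the white cartridge at (230,435) and (573,435), spout up (+x), and a pink block close to its lower right. Enlarged crops next.

Run:
```python
import cv2,numpy as np
s=lambda n,x,y,w:cv2.resize(cv2.imread(f'pics/{n}.png')[y:y+w*3//4,x:x+w],(400,300),interpolation=cv2.INTER_CUBIC)
m=np.vstack([np.hstack([s('d1',210,145,160),s('d2',180,165,160)]),np.hstack([s('c1',240,110,200),s('c2',160,110,200)])])
cv2.imwrite('pics/m3.png',m)
```

```text
(no output)
```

View pics/m3.png

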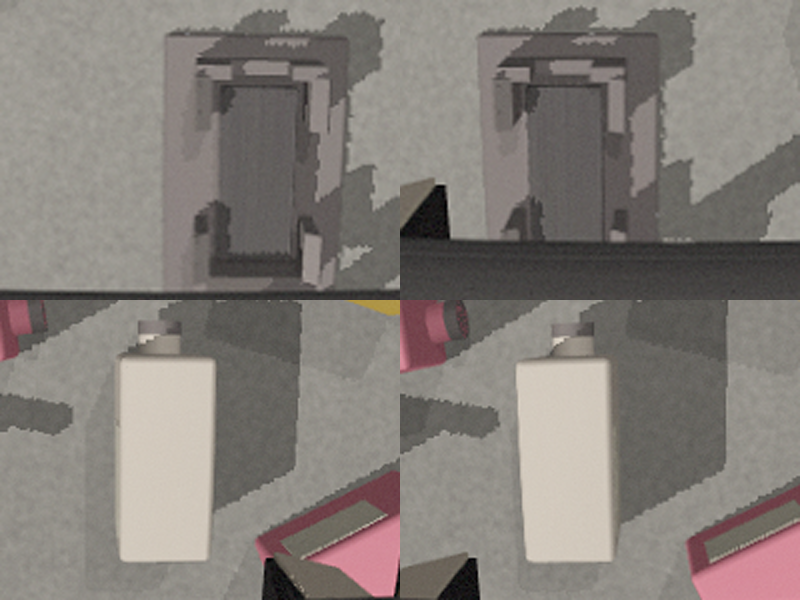

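Run:
```python
from h import *
for n in ('c1','c2'):
    im=cv2.imread(f'pics/{n}.png'); c=cal(n)
    g=im.min(2); m=((g>165)&(im.max(2).astype(int)-g<45)).astype(np.uint8); m[240:]=0
    m=cv2.morphologyEx(m,cv2.MORPH_OPEN,np.ones((5,5)))
    ct=max(cv2.findContours(m,cv2.RETR_EXTERNAL,cv2.CHAIN_APPROX_NONE)[0],key=cv2.contourArea)
    print(n,cv2.boundingRect(ct))
    P=np.array([onz(c,p,.07,True)[:2] for p in ct[:,0]],np.float32)*1000
    print(cv2.minAreaRect(P))
    bx=cv2.boxPoints(cv2.minAreaRect(P)); print(bx.round(1).tolist())
# corners by eye for height check, crop scale 2
A=[(121,60),(215,60),(210,259),(121,259)];B=[(118,62),(210,62),(213,259),(127,259)]
for a,b in zip(A,B): print('corner',*tri([ray(cal('c1'),(240+a[0]/2,110+a[1]/2),True),ray(cal('c2'),(160+b[0]/2,110+b[1]/2),True)]))
print('pink',*tri([ray(cal('c1'),(240+258/2,110+240/2),True),ray(cal('c2'),(160+290/2,110+240/2),True)]))
manip.servo_line(np.array([.54,-.30,.42]),vel=.4)
q=down(np.radians(-190))  # camera toward dock -y side ... tool x
print('toolx',R.from_quat(q).as_matrix()[:,0])
manip.move_pose(np.array([.57,.21,.42]),q)
manip.servo_line(np.array([.55,.20,.30]),vel=.3); snap('e1')
manip.servo_line(np.array([.49,.21,.30]),vel=.3); snap('e2')
print(manip.current_clock())
s=lambda n:cv2.resize(cv2.imread(f'pics/{n}.png')[0:240,80:480],(800,480),interpolation=cv2.INTER_CUBIC)[:,:]
cv2.imwrite('pics/e1v.png',s('e1'));cv2.imwrite('pics/e2v.png',s('e2'))
```

```text
c1 (300, 140, 46, 100)
((542.7017211914062, -276.6463928222656), (105.15279388427734, 46.661319732666016), 0.7751153111457825)
[[489.79998779296875, -254.0], [490.3999938964844, -300.70001220703125], [595.5999755859375, -299.29998779296875], [595.0, -252.60000610351562]]
c2 (218, 141, 47, 99)
((542.8327026367188, -276.8390197753906), (104.43377685546875, 46.30752944946289), 0.5154909491539001)
[[490.3999938964844, -254.1999969482422], [490.79998779296875, -300.5], [595.2999877929688, -299.5], [594.7999877929688, -253.1999969482422]]
corner [ 0.59520136 -0.2535445   0.06417735] [np.float64(0.00043230427320198664), np.float64(0.0004323042732019208)]
corner [ 0.59527712 -0.30179967  0.06625443] [np.float64(0.0005455102066575985), np.float64(0.0005455102066574581)]
corner [ 0.49110261 -0.30232736  0.07301469] [np.float64(0.00019072267631201764), np.float64(0.00019072267631200504)]
corner [ 0.48930135 -0.25475139  0.06801587] [np.float64(1.8536635777823644e-05), np.float64(1.853663577784521e-05)]
pink [ 0.47892255 -0.34789151  0.00195084] [np.float64(0.0003752671968095754), np.float64(0.0003752671968095976)]
toolx [-0.17364818 -0.98480775 -0.        ]
10.6083
```

View pics/e1v.png

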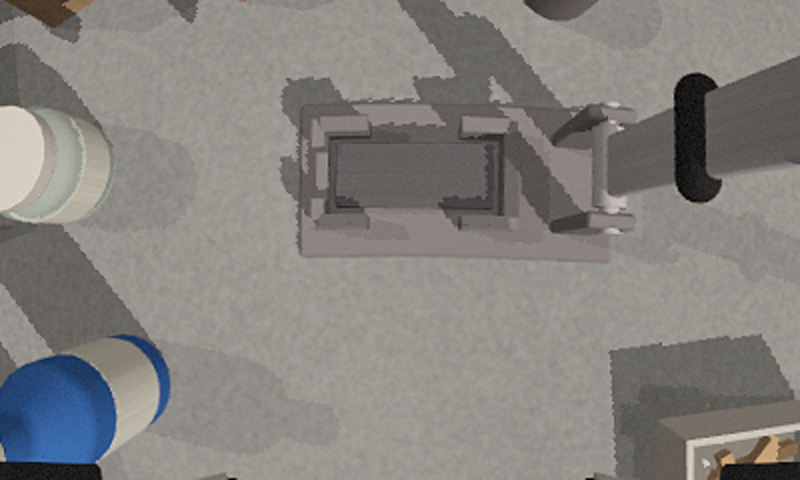

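View pics/e2v.png

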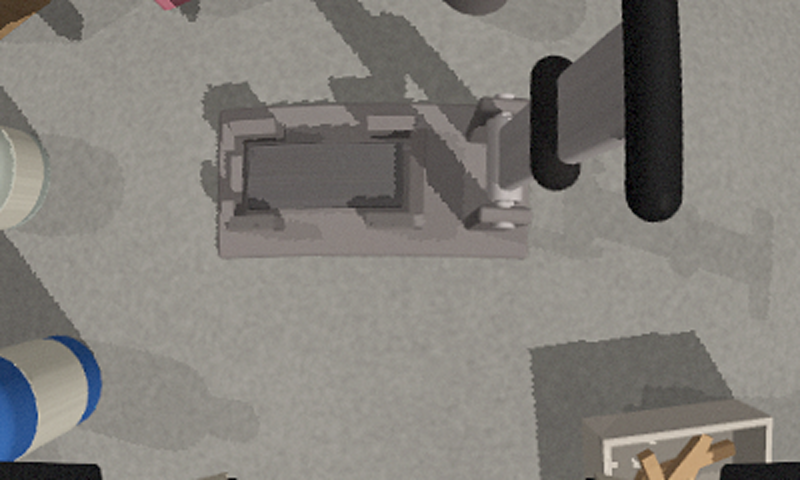

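The dock in e1v: the seat rectangle spans (332..490, 141..209), the notch gap is in the left wall at about (322,169), the hinge pin runs (610,105)–(612,232), and the base plate corners are (302,257) and (609,262). In e2v the seat spans (245..402, 142..210), the hinge is at (507,98)–(506,228), and the handle is at (653,100).

Run:
```python
from h import *
c1,c2=cal('e1'),cal('e2'); f=lambda p:(80+p[0]/2,p[1]/2)
F=dict(sTL=((332,141),(245,142),.026),sTR=((490,143),(402,143),.026),sBR=((490,208),(402,207),.026),sBL=((332,209),(246,211),.026),
 hingeT=((610,103),(507,98),.097),hingeB=((612,232),(506,228),.097),bBL=((302,257),(221,257),.0),bBR=((609,262),(527,258),.0),bTL=((302,105),(221,110),.0),
 notch=((322,169),(237,172),.04),wall_end_out=((515,165),(424,168),.04),padT=((695,75),(551,57),.2),padB=((700,200),(554,188),.2))
for n,(a,b,z) in F.items():
    t,e=tri([ray(c1,f(a),True),ray(c2,f(b),True)])
    print(n,t.round(4),'err',round(e[0]*1000,2),'onz',onz(c1,f(a),z,True)[:2].round(4),onz(c2,f(b),z,True)[:2].round(4))
# handle far end (bottom tip) in e2 vs top/scene handle rays
cs,ct=viewer.get_calibration('scene'),viewer.get_calibration('top')
D=lambda x,y:(256+x/3.333,166+(y-300)/3.333); E=lambda x,y:(225+(x-400)/4,195+(y-300)/4)
print('hR3',tri([ray(cs,D(305,387)),ray(ct,E(480,522)),ray(c2,f((653,214)),True)]))
```

```text
sTL [0.5768 0.0472 0.024 ] err 0.82 onz [0.5768 0.0485] [0.5762 0.0469]
sTR [0.4723 0.0664 0.0117] err 0.76 onz [0.4743 0.0679] [0.4726 0.0697]
sBR [0.48   0.111  0.0106] err 0.39 onz [0.482  0.1115] [0.4801 0.1127]
sBL [0.5857 0.0933 0.0177] err 0.03 onz [0.5848 0.0941] [0.5837 0.0944]
hingeT [0.4103 0.0634 0.0931] err 0.91 onz [0.4115 0.0633] [0.4112 0.0652]
hingeB [0.4254 0.1387 0.1015] err 0.52 onz [0.4238 0.1382] [0.4248 0.1391]
bBL [0.6144 0.1205 0.0012] err 0.49 onz [0.6147 0.1209] [0.6147 0.1199]
bBR [0.3995 0.16   0.0035] err 0.06 onz [0.3985 0.1602] [0.399  0.1602]
bTL [0.5951 0.013  0.0029] err 0.08 onz [0.5954 0.0122] [0.5959 0.0123]
notch [0.5877 0.0644 0.0156] err 0.0 onz [0.5851 0.0683] [0.5818 0.0689]
wall_end_out [0.4611 0.0874 0.0283] err 2.02 onz [0.463  0.0867] [0.4618 0.091 ]
padT [0.4118 0.076  0.211 ] err 0.11 onz [0.4062 0.0735] [0.4089 0.0727]
padB [0.4208 0.1287 0.2126] err 0.18 onz [0.4147 0.1282] [0.4179 0.1279]
hR3 (array([0.41113542, 0.14213627, 0.29072684]), [np.float64(0.0023443363361033078), np.float64(0.001570603819947964), np.float64(0.002795300559184454)])
```

Run:
```python
from h import *
from scipy.ndimage import map_coordinates
a=np.radians(-10.2);u=np.array([np.cos(a),np.sin(a)]);v=np.array([-u[1],u[0]]);o=.505*u+.1731*v
print('o',o)
def px(c,P):
    p=R.from_quat(c['attitude']).inv().apply(P-np.array(c['eye'])); r=np.linalg.norm(p[:,:2],axis=1);t=np.arctan2(r,p[:,2])
    f=210/np.tan(np.radians(c['vfov'])/2); return p[:,:2]/r[:,None]*(t*f)[:,None]+[c['cx'],c['cy']]
tiles=[]
for n,z in (('e1',.026),('e2',.026),('e1',.046),('e2',.046)):
    c=cal(n);im=cv2.imread(f'pics/{n}.png')
    U,V=np.meshgrid(np.arange(-.08,.12,.0005),np.arange(-.05,.05,.0005))
    P=np.c_[(o+U.ravel()[:,None]*-u+V.ravel()[:,None]*v),np.full(U.size,z)]
    q=px(c,P).astype(np.float32).reshape(U.shape+(2,))
    t=cv2.remap(im,q,None,cv2.INTER_CUBIC)  # 0.5mm/px, col=(x_dock+80)/.5
    t=cv2.resize(t,None,fx=1,fy=1)
    for xd in (-58,58): cv2.line(t,(int((xd+80)*2),0),(int((xd+80)*2),18),(0,255,255),1)
    for yd in (-28,28): cv2.line(t,(0,int((yd+50)*2)),(18,int((yd+50)*2)),(0,255,255),1)
    tiles.append(cv2.resize(t,(400,200)) if 0 else t)
m=np.vstack([np.hstack(tiles[:2]),np.hstack(tiles[2:])]); print(m.shape)
cv2.imwrite('pics/rect.png',m)
```

```text
o [0.52767215 0.08093647]
(400, 800, 3)
```

View pics/rect.png

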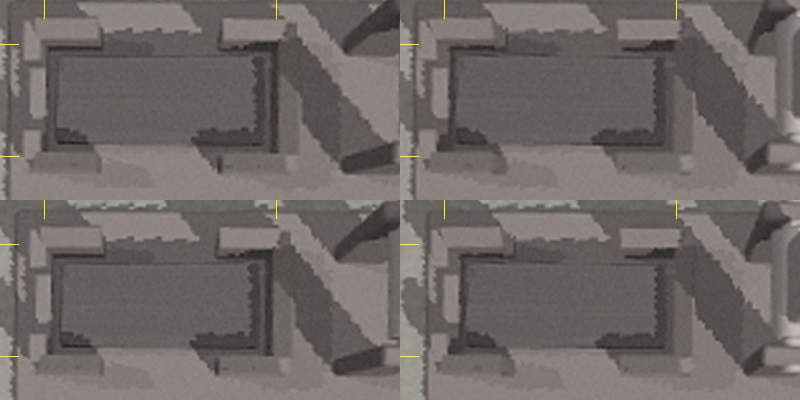

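The dock axes are confirmed: in the rectified view the seat edges, at about columns 57–266 and rows 55–147, are centred within 1 mm of my estimate. The cradle is about (0.5272, 0.0816), with −x toward −10.2°. Now I grasp the cartridge.

Run:
```python
from h import *
C=[]
for n in ('c1','c2'):
    im=cv2.imread(f'pics/{n}.png'); c=cal(n)
    g=im.min(2); m=((g>150)&(im.max(2).astype(int)-g<45)).astype(np.uint8); m[250:]=0;m[:135]=0
    m=cv2.morphologyEx(m,cv2.MORPH_OPEN,np.ones((3,3)))
    ct=max(cv2.findContours(m,cv2.RETR_EXTERNAL,cv2.CHAIN_APPROX_NONE)[0],key=cv2.contourArea)
    P=np.array([onz(c,p,.07,True)[:2] for p in ct[:,0]],np.float32)*1000
    r=cv2.minAreaRect(P); print(cv2.boundingRect(ct),r); C.append(r[0])
c=np.mean(C,0)/1000; print(c)
assert np.linalg.norm(c-[.542,-.277])<.003
q=down(np.radians(-89.35))
manip.servo_line(np.array([.5,.2,.42]),vel=.4)
manip.move_pose(np.array([*c,.30]),q)
manip.servo_line(np.array([*c,.12]),vel=.3)
manip.servo_line(np.array([*c,.026]),vel=.12)
print(manip.current_force(),manip.current_tool_pos())
effector.close(f_grip=25)
print('gap',manip.current_finger_gap(),manip.current_gripper_force(),manip.current_tool_pos())
manip.servo_line(np.array([*c,.10]),vel=.15)
manip.servo_line(np.array([*c,.32]),vel=.3)
print('gap',manip.current_finger_gap(),manip.current_force(),manip.current_clock())
snap('g1')
```

```text
(298, 140, 49, 101) ((542.3823852539062, -275.9610900878906), (106.58512115478516, 49.49340057373047), 0.4730363190174103)
(218, 140, 48, 101) ((542.6260986328125, -277.1006774902344), (106.4127426147461, 47.27093505859375), 0.6385528445243835)
[ 0.54250424 -0.27653088]
[-0.77825617 -0.01757987  0.0859021 ] [ 0.54287385 -0.27710589  0.02662389]
gap 0.04985998955930467 25.00009059906006 [ 0.54254759 -0.27663567  0.0260723 ]
gap 0.050080369435145135 [-0.26087543 -0.85686271 -1.98870771] 17.3583
```

Run:
```python
from h import *
q=down(np.radians(-100.2)); c=np.array([.5272,.0816])
manip.move_pose(np.array([*c,.30]),q)
manip.servo_line(np.array([*c,.10]),vel=.2)
manip.sleep(.2); f0=manip.current_force()
print('free',f0,manip.current_tool_pos())
for z in (.085,.075,.068,.062,.058,.055,.053):
    manip.servo_line(np.array([*c,z]),vel=.05)
    f=manip.current_force()-f0; print(z,f.round(2),manip.current_tool_pos().round(4))
    if np.linalg.norm(f)>12: break
cv2.imwrite('pics/s1.png',viewer.get_image('scene')[:,:,::-1]); snap('p1')
print(manip.current_clock(),manip.current_finger_gap(),manip.current_wrist_torque())
```

```text
free [ 0.38067114  0.06889564 -1.3869334 ] [0.52788166 0.08186145 0.10090961]
0.085 [ 0.06 -0.33 -0.24] [0.5268 0.0814 0.0846]
0.075 [-0.33  0.55  0.28] [0.5269 0.0815 0.0746]
0.068 [-0.55  0.23  0.5 ] [0.5269 0.0815 0.0677]
0.062 [-0.67 -0.67  0.17] [0.5269 0.0816 0.0616]
0.058 [ 1.   -1.25  0.53] [0.527  0.0816 0.0578]
0.055 [-0.26  0.76  0.36] [0.5271 0.0816 0.0548]
0.053 [ 0.07 -0.27  0.45] [0.5271 0.0816 0.0529]
22.3167 0.04990187478843609 [ 0.03406292  0.14259386 -0.01548511]
```

Run:
```python
from h import *
c=np.array([.5272,.0816])
manip.servo_line(np.array([*c,.051]),vel=.03); print(manip.current_force())
effector.open_jaws()
manip.servo_line(np.array([*c,.15]),vel=.12)
manip.servo_line(np.array([*c,.42]),vel=.35)
manip.move_pose(np.array([.56,.21,.40]),down(np.radians(-190)))
manip.servo_line(np.array([.55,.20,.30]),vel=.3); snap('f1')
manip.servo_line(np.array([.47,.215,.34]),vel=.3); snap('f2')
cv2.imwrite('pics/s2.png',viewer.get_image('scene')[:,:,::-1])
print(manip.current_clock())
s=lambda n,x,y,w,h,W,H:cv2.resize(cv2.imread(f'pics/{n}.png')[y:y+h,x:x+w],(W,H),interpolation=cv2.INTER_CUBIC)
cv2.imwrite('pics/m4.png',np.vstack([np.hstack([s('f1',200,20,200,150,400,300),s('f2',150,0,200,150,400,300)]),np.hstack([s('s2',250,160,120,90,400,300),np.zeros((300,400,3),np.uint8)])]))
```

```text
[ 0.07923359 -0.22625983  0.73250665]
29.4833
```

View pics/m4.png

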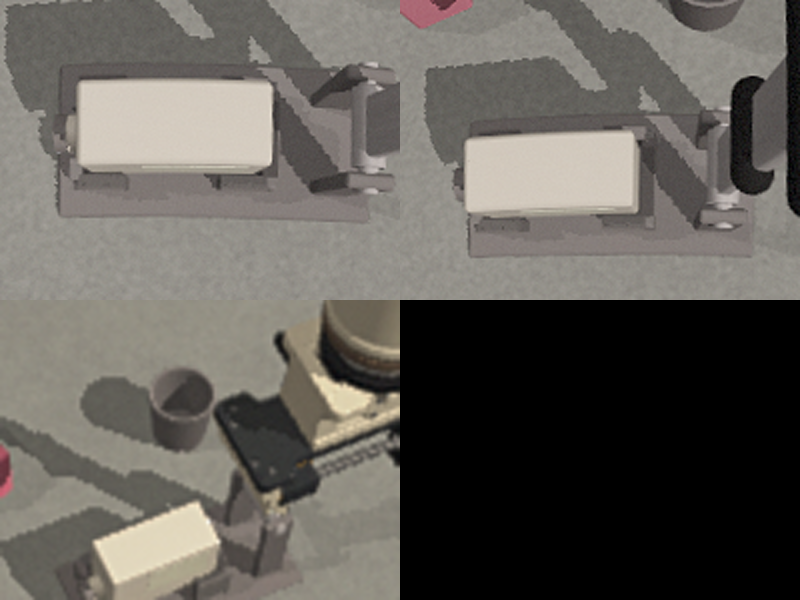

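The cartridge stands upright in the pocket with its spout in the notch at m4 (68,130). The clamp is still open at about 1.65 rad, with the handle at about (0.404, 0.103, 0.288). Now I push the clamp over with closed fingers along its arc.

```bash
cat > clamp.py <<'E'
from h import *
a=np.radians(-10.2);u=np.array([np.cos(a),np.sin(a),0]);k=np.array([0,0,1.])
H=np.array([.5272,.0816,.097])-.110*u
q=down(np.radians(-100.2))
def tcp(th):
    c=H+.195*(np.cos(th)*u+np.sin(th)*k)
    ax=.008*np.sin(th)+.0095; 
    if th<.8: ax=np.interp(th,[.3,.8],[0,ax])
    dz=.008*np.cos(th)-np.interp(th,[1.0,1.3],[0,.006])
    return c-ax*u+dz*k
E
python3 - <<'E'
from clamp import *
effector.close(f_grip=20)
s=tcp(1.65)-.022*u
print('start',s, manip.solve_ik(s,q), [manip.solve_ik(tcp(t),q) is not None for t in (1.5,1,.5,0)])
p=manip.current_tool_pos(); manip.servo_line(np.array([p[0],p[1],.43]),vel=.3)
manip.move_pose(s+[0,0,.43-s[2]],q)
manip.servo_line(s,vel=.2)
manip.sleep(.2);f0=manip.current_force();print(f0)
for t in (1.65,1.55,1.45,1.3):
    manip.servo_line(tcp(t),vel=.08); print(t,(manip.current_force()-f0).round(1),(manip.current_tool_pos()-tcp(t)).round(4))
print(manip.current_clock()); cv2.imwrite('pics/s3.png',viewer.get_image('scene')[:,:,::-1])
E
```

```text
start [0.36490271 0.11080189 0.28475571] [ 0.91022841 -0.14981216 -1.14833806  2.07500498 -0.1508923   1.13280139
 -1.91830341] [True, True, True, True]
[ 0.39814892 -0.66888675 -0.32219517]
1.65 [0.1 0.8 0.3] [-0.0001  0.0002  0.    ]
1.55 [-1.   1.   1.5] [-0.0003  0.0002 -0.0001]
1.45 [-0.6  1.   0.2] [-0.0001  0.0002  0.    ]
1.3 [-0.1  0.   0.3] [0.     0.0001 0.0001]
37.4917
```

Run:
```python
from h import *
snap('w3')
s=lambda n,x,y,w,h,W,H:cv2.resize(cv2.imread(f'pics/{n}.png')[y:y+h,x:x+w],(W,H),interpolation=cv2.INTER_CUBIC)
cv2.imwrite('pics/m5.png',np.hstack([s('s3',250,110,160,160,400,400),s('w3',100,0,400,400,400,400)]))
```

```text
(no output)
```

View pics/m5.png

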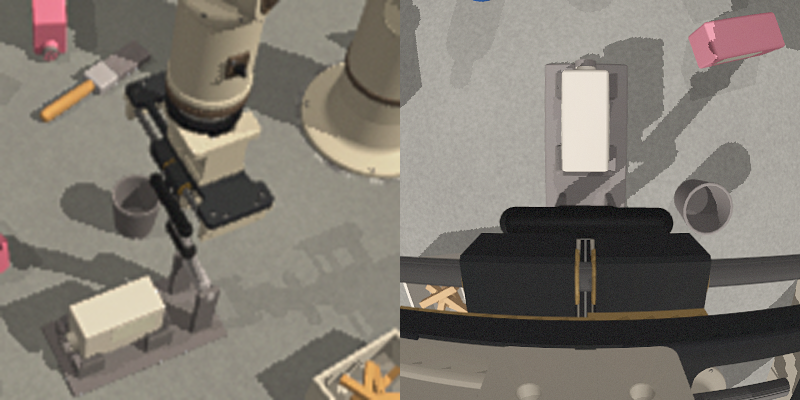

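The wrist view shows the handle at (585,218), against the front of the closed fingers. In the scene view it has moved to about (319,192), so the clamp is being pushed over. I continue down the arc with force checks.

Run:
```python
from clamp import *
f0=np.array([.4,-.67,-.32])
for t in (1.15,1.0,.8,.65,.5,.35,.2,.1,.05,.02,0,-.006):
    manip.servo_line(tcp(t),vel=.1 if t>.3 else .05); f=manip.current_force()-f0
    print(t,f.round(1),(manip.current_tool_pos()-tcp(t)).round(4))
    if np.linalg.norm(f)>35: break
print(manip.current_clock(),manip.current_tool_pos())
```

```text
1.15 [-0.2  0.6  0.8] [0.0001 0.0003 0.0001]
1.0 [-0.1  0.8 -0.4] [0.0001 0.0003 0.0003]
0.8 [-0.5  0.5  0.6] [-0.0001  0.0002  0.0001]
0.65 [-0.6  0.6  0.1] [-0.0001  0.0001 -0.    ]
0.5 [-0.9  0.2  0.9] [-0.0003  0.0001 -0.0002]
0.35 [-0.7  0.8  0.3] [-0.0003 -0.0001 -0.0005]
0.2 [-0.1  1.1  0.5] [-0.0003 -0.0002 -0.0004]
0.1 [-0.7  1.5  0.5] [-0.0006 -0.     -0.0006]
0.05 [-0.  -0.4  0.6] [-0.0004 -0.     -0.0005]
0.02 [-0.3  0.3 -0.2] [-0.0002 -0.0001 -0.0004]
0 [-1.2 -0.4  2.6] [ 0.0001 -0.      0.0002]
-0.006 [-3.7 -0.6 10.6] [ 0.0001 -0.      0.001 ]
42.775 [0.61099322 0.06652815 0.10487491]
```

Run:
```python
from clamp import *
f0=np.array([.4,-.67,-.32])
for t in (-.012,-.016):
    manip.servo_line(tcp(t),vel=.03); manip.sleep(.2); f=manip.current_force()-f0
    print(t,f.round(1),manip.current_tool_pos().round(4))
    if f[2]>28: break
p=tcp(0)
manip.servo_line(p+[0,0,.12],vel=.15)
manip.servo_line(p-.10*u+[0,0,.25],vel=.3)
snap('z1'); manip.servo_line(p-.10*u+[0,.05,.25],vel=.3); snap('z2')
cv2.imwrite('pics/s4.png',viewer.get_image('scene')[:,:,::-1])
def px(c,P):
    v=R.from_quat(c['attitude']).inv().apply(P-np.array(c['eye'])); r=np.hypot(*v[:2]); f=210/np.tan(np.radians(c['vfov'])/2)
    return v[:2]/r*np.arctan2(r,v[2])*f+[c['cx'],c['cy']]
X=[]
for n in ('z1','z2'):
    im=cv2.imread(f'pics/{n}.png');c=cal(n);e=px(c,H+.195*u)
    m=(im.max(2)<45).astype(np.uint8); m=cv2.morphologyEx(m,cv2.MORPH_OPEN,np.ones((3,3)))
    N,L,st,ce=cv2.connectedComponentsWithStats(m)
    B=[(st[i].tolist(),ce[i].round(1).tolist()) for i in range(1,N) if st[i][4]>150]
    print(n,'expected',e.round(1),B)
print(manip.current_clock(),manip.current_force())
```

```text
-0.012 [-6.4 -0.5 17.6] [0.611  0.0666 0.1046]
-0.016 [-7.7 -1.1 21. ] [0.6111 0.0666 0.1045]
z1 expected [283.6 102.6] [([270, 97, 50, 12, 294], [299.2, 101.1]), ([160, 233, 116, 82, 5365], [214.1, 263.9]), ([295, 233, 116, 33, 3187], [348.1, 248.7]), ([0, 258, 560, 91, 16430], [287.1, 320.2]), ([253, 269, 21, 34, 325], [263.8, 283.9]), ([501, 343, 39, 46, 930], [520.4, 362.8]), ([464, 390, 53, 30, 605], [495.3, 408.1])]
z2 expected [325.7  94.9] [([294, 88, 43, 6, 163], [314.2, 90.1]), ([160, 233, 116, 43, 3393], [222.0, 250.0]), ([295, 233, 116, 33, 3181], [347.9, 248.7]), ([0, 258, 560, 90, 16129], [285.0, 320.0]), ([165, 292, 21, 18, 156], [174.1, 299.8]), ([488, 343, 54, 63, 1096], [517.8, 369.9]), ([464, 405, 47, 15, 352], [489.7, 413.8])]
45.8083 [ 1.23644137 -0.79183309 -0.17405509]
```

Run:
```python
from clamp import *
c=[]
for n in ('z1','z2'):
    im=cv2.imread(f'pics/{n}.png'); m=(im.max(2)<75).astype(np.uint8); m[200:]=0
    N,L,st,ce=cv2.connectedComponentsWithStats(m); print(n,[(st[i].tolist(),ce[i].round(1).tolist()) for i in range(1,N) if st[i][4]>150])
p=tcp(0); manip.servo_line(p+[0,0,.03],vel=.3); manip.servo_line(p+[0,0,.012],vel=.05); manip.sleep(.2); f0=manip.current_force()
for d in (.008,.005,.003,.001,-.001,-.002):
    manip.servo_line(p+[0,0,d],vel=.03); manip.sleep(.15); f=(manip.current_force()-f0); print(d,f.round(1),manip.current_tool_pos()[2].round(4))
    if f[2]>4: break
manip.servo_line(p+[0,0,.15],vel=.2)
print(manip.current_clock())
```

```text
z1 [([251, 96, 69, 13, 732], [285.4, 102.0]), ([264, 162, 43, 14, 395], [284.9, 168.4])]
z2 [([293, 88, 68, 14, 738], [326.8, 94.0]), ([305, 153, 42, 15, 393], [325.3, 160.4])]
0.008 [ 0.   0.4 -0. ] 0.113
0.005 [ 0.2 -1.1 -0.3] 0.11
0.003 [ 0.4  0.3 -0.8] 0.108
0.001 [ 0.   0.7 -0.4] 0.106
-0.001 [-2.1 -0.6  6.8] 0.105
50.4417
```

```bash
python3 -c "
from bench import manip
print(manip.hand_in(),manip.current_clock())"
```

```text
the job is handed in; nothing more can be done
the job is handed in; nothing more can be done
```

The job is handed in at about 50 s of the 72 s limit: the white cartridge sits in the cradle with its spout in the notch, and touching the handle again after release met it at its closed height (z = 0.105 m). I did not re-measure the cartridge or the bystanders after closing, and the interface returned no verdict.

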